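# Shut and latch the mixer's rack bay

### The arm

A 7-joint arm with a two-finger parallel gripper is mounted at the origin on the work surface. World frame = base frame: x ahead of the robot, y to its left, z up, the work surface at z = 0. Lengths are in m, angles in rad, forces in N, time in s.
With the tool pointing down it reaches from about 0.425 to 0.925 m from the base axis. Payload 6.8 kg.
Tool frame: the origin (TCP) lies between the finger pads; the fingertips stand 14 mm ahead of it and the grasp point (between the pads) lies 5 mm behind it; z points along the fingers, y is the direction in which the jaws open and shut (so a half turn about z gives the same grasp; the last joint's range is limited). The gripper opens to 88 mm and grips with 3 to 60 N. Pads are 20 mm wide; open, the fingers measure 115 mm over their backs; the gripper's body (75 mm by 178 mm) begins 61 mm behind the grasp point.
Start: joints at [-1.339, 0.477, 0.022, 1.555, -0.011, 1.109, -0.083], TCP at [0.225, 0.636, 0.237] pointing down, gripper open.
Joint ranges: [-2.96, 2.96], [-0.34, 2.1], [-1.41, 1.46], [0.24, 2.44], [-1.37, 4.51], [0.17, 1.92], [-2.96, 2.96]. Speed limits (rad/s): [2.39, 2.39, 3.14, 3.14, 3.14, 3.14, 3.14].

### API

Orientations are given as a unit quaternion [w, x, y, z].
In Python, from workcell import r gives the robot as it stands.
- The arm moves only by the tool send_rows, never from a script. Its argument "deltas" is a list of rows, each a list of 3 entries, a list of its own where there are three numbers: the shift along the tool's x, y, z normalised to -1 to 1, where 1 is 0.1 m, then the turn about the tool's z normalised to -1 to 1, where 1 is 180 degrees, then the opening, from 0 (shut) to 1 (fully open). A call has exactly 5 rows; each row is the pose to reach, as a shift and turn from the pose commanded when the call began, along the tool's axes at that moment, turning the shorter way round; what a row does not reach only later rows make up. A row lasts 1/8 s, in which the tool goes at most 62.5 mm and 10.7 degrees, less where a joint would pass 70% of its speed; a pose out of reach is approached as far as the arm can. A call with a number of a shift or a turn outside -1 to 1 is refused whole. A call with a gripper value outside its range is refused whole. The fingers move at their own pace and stop on an object; "newtons" is the grip in N (left out, the last holds). Time passes only in rows, so rows that repeat a pose let the fingers close, or fill a call up. It gives the time, the measured TCP pose, the force and the opening at its end, in the units of the state.
- r.get_state(): the state, without advancing time (a new reading comes with each control period).
- r.read_camera(name): name is "scene" or "top"; returns the picture (384x512x3 uint8, blue, green, red); there is no depth.
- r.get_calibration(name): a dict with "intrinsics" (3x3 intrinsics, pixels), "dist" ([k1, k2, p1, p2, k3] as OpenCV has them; the pictures are not rectified), "origin" and "rotation" of the camera in the world. Camera axes: x right, y up, looking along -z (the intrinsics and any distortion apply to the point x, -y, -z); pixel columns grow to the right and rows downward; lengths in m; the calibration is good to about 2 mm. A picture is of the moment at which its call begins. get_calibration takes no time and is no camera call.
- r.finish_job(): hands the job in, once; it reports no verdict.
Trained networks look in the newest picture that a camera, given by its name, has taken for a name from the list of things; names that differ only in an ending like _2 or _b are one class to them, and where a whole thing is asked for, a point or a joint stands for the part that bears it (a point fixed in the world has none). Each returns a list of dicts, best first, with "confidence" (0 to 1); they miss things now and then, are a little off and sometimes report something else, mostly with a low value. They report only what shows in the picture. A call takes as long as a camera call. They do not tell look-alikes from the thing itself.
- r.spot_in(camera, thing): "extent" ([left, top, right, bottom] in pixels, round what is visible of it).
- r.outline_of(camera, thing): "pixels" (384x512 bool, what is visible of it) and "extent" ([left, top, right, bottom] in pixels, round what is visible of it).
- r.place_of(camera, thing): "position" ([column, row] in pixels: a listed point, or the origin of a listed thing).
The state is a dict: "time": time; "joint_positions": joint angles; "dq": joint speeds; "joint_torque": joint torques, N m; "eef_pos": TCP position; "orientation": TCP orientation; "contact_force": force on the tool from outside, world axes, zero at the start; "torque": the same for the moment, N m; "grip_width": finger opening in m.
Only numpy, scipy, OpenCV 4.12 (cv2) and the standard library are available. Lean on these libraries where they do the work, as an engineer would, in place of code of your own. Each camera call takes 0.05 s, during which the arm holds its last target.

### The job

A tube rack has been left sticking out of the bench mixer's bay. First slide the rack fully home against the stop at the back of the bay, then swing the bay door shut and press it until its sprung latch tongue has snapped in behind the strike, so that the door stays shut by itself. Ease the door round without slamming it, press gently, leave the things standing beside the mixer alone, and take your hand away at the end.

Things in the scene. Friction and masses are not known exactly. Their poses are not given: they have to be found in the camera images.
- mixer: Bench mixer, fixed: white housing 270 (x) x 260 (y) x 70 mm high. Origin: centre of its underside, on the bench; x points to its back, away from the operator, y to its left, z up. Its flat top, the deck, is 70 mm above the bench. On it stands an open-topped bay: side walls 90 mm high, inner faces at y = +-105 mm, from x = -40 to +100 mm, and a back wall.
- bay_mouth (a point): Point on the deck, fixed to the mixer at x = -55, y = 0 mm: middle of the bay's open front, in the plane of the shut door. The deck runs on 80 mm in front of it. A sprung buffer (1 to 4 N) inside the right end of the mouth and the tongue itself push an unlatched door back to 0.1 rad or more.
- bay_home (a point): Point on the deck, fixed to the mixer at x = +15, y = 0 mm: the rack's origin lies here when it is fully home. Two guide rails (20 mm high, inner faces at y = +-60 mm, from x = -43 to +72 mm) lead the rack to a rear stop whose face is at x = +70 mm of the mixer.
- rack: White tube rack, 110 x 110 x 55 mm, grey tube caps 12 mm above its top; about 0.25 kg. Origin: centre of its underside; axes parallel to the mixer's when straight. It stands on the deck between the guide rails (5 mm play each side), sticking out of the bay's front. It slides under 1 to 3 N if pushed level; a downward drag on its face makes it stick.
- strike_nominal (a point): Fixed point on the mixer: nominal centre of the upright strike (a steel roller on a post, 8 mm thick), in front of the free end of the shut door. Strike and a rubber stop behind the door form the keeper, on the bay's right wall. It is slotted and was screwed down up to 9 mm forward or back of nominal, so strike and shut position differ each time.
- door (a joint): Angle of the bay door in rad. 0 = square across the mouth, growing as it opens towards the operator, 1.6 at most; latched it rests between about -0.04 and +0.07, depending on the keeper. Upright hinge on its left (y positive), damped and with a little friction; it stays where it is left.
- door_hinge (a point): Point on the door's hinge axis, 49 mm above the deck, at mid-height and mid-thickness of the door; fixed to the mixer at x = -55, y = +100, z = 119 mm. Its axes turn with the door: y runs from free edge to hinge, x through the door from outer to inner face, z up.
- door_push (a point): Point on the door's outer face (towards the operator when shut), 120 mm from the hinge axis, mid-height; turns with the door, axes as door_hinge. The door: grey plastic panel 190 wide, 90 high (4 to 94 above the deck), 10 mm thick; press it shut with no more than 18 N. Latching takes 8 to 13 N pressed here; 1 to 2 mm past the snap it meets a hard stop.
- door_latch (a point): Middle of the front of the dark latch case, 36 x 36 mm, standing 17 mm out of the door's outer face at the top of its free end, 154 to 190 mm from the hinge axis. The rest of the outer face is plain. Turns with the door, axes as door_hinge.
- tongue (a joint): How far the latch tongue is pressed into its case, m: 0 = fully out, 0.011 at most. A steel bolt sticking 15 mm out of the door's free end, its face towards the bay sloped at 36 degrees, its other face flat. The strike presses it in about 8 mm as the door closes; then it springs out behind the strike. Spring 4 to 6 N.
- media_bottle: Bystander: amber bottle, 66 mm across, 150 mm high, to the right of the mixer. Origin: centre of its underside.
- tip_box: Bystander: closed blue box, 120 x 85 x 55 mm, to the left of the mixer. Origin: centre of its underside.
- beaker: Bystander: empty beaker, 64 mm across, 80 mm high, to the right in front. Origin: centre of its underside.
Things that resemble listed ones, but are neither listed nor needed, are in the scene too. There is more than one size of the rack; the one meant has the size given above.

How it is judged:
By the outcome, as a careful person would: the job done as asked, in the order asked, and still so for the second after the job is handed in, with the robot touching nothing.
It also fails if it takes over 64 s, if anything falls off the work surface, if the arm or the gripper's body presses on something with over 40 N, if the wrist force passes 120 N, or if a joint passes its speed limit or range.

## Working session

There is one attempt and no reset: what is moved stays moved. The work goes in short steps, Python scripts to look and compute and a tool call to move; the robot and the scene stay as the last step left them, time stands still between calls to the robot, and variables do not carry over. Pictures are saved under pics/ and viewed, and the job is handed in when it is done.

Besides the shell and the picture viewer there is one more tool, called as name(argument=value, ...), one argument or row to a line, values as JSON. send_rows: Moves the arm, as the interface text tells. Scaled input: -1 to 1 covers 0.1 m each way for a shift and 180 degrees each way for a turn. Its arguments: {"type":"object","properties":{"deltas":{"type":"array"},"newtons":{"type":"number"}},"required":["deltas"]}

```bash
ls; mkdir -p pics
python3 - <<'E'
from workcell import r
import cv2,numpy as np
s=r.get_state(); print({k:np.round(v,4).tolist() for k,v in s.items()})
for c in ("scene","top"):
    cv2.imwrite(f"pics/{c}0.png",r.read_camera(c)); k=r.get_calibration(c); print(c,{a:np.round(b,4).tolist() for a,b in k.items()})
for c in ("scene","top"):
    for t in ("mixer","bay_mouth","bay_home","rack","strike_nominal","door_hinge","door_push","door_latch","media_bottle","tip_box","beaker"):
        print(c,t,[(np.round(d["position"],1).tolist(),round(d["confidence"],2)) for d in r.place_of(c,t)])
E
```

```text
pics
{'time': 0.0, 'joint_positions': [-1.3391, 0.4778, 0.0223, 1.5564, -0.0115, 1.1093, -0.0831], 'dq': [0.0021, -0.0001, -0.0001, 0.0001, -0.0004, -0.003, 0.0001], 'joint_torque': [0.0003, -58.2853, 1.5344, -27.261, -0.0545, 0.0168, 0.0001], 'eef_pos': [0.2248, 0.6359, 0.2357], 'orientation': [-0.0001, 0.1691, 0.9856, -0.0009], 'contact_force': [0.6678, 0.9985, 1.1315], 'torque': [-0.007, -0.0247, -0.036], 'grip_width': 0.0879}
scene {'intrinsics': [[405.6404, 0.0, 257.1726], [0.0, 405.6404, 192.9527], [0.0, 0.0, 1.0]], 'dist': [-0.0438, 0.0, 0.0, 0.0, 0.0], 'origin': [0.9749, -0.5556, 0.6672], 'rotation': [0.8582, 0.4283, 0.1159, 0.2583]}
top {'intrinsics': [[348.8882, 0.0, 255.7025], [0.0, 348.8882, 195.3693], [0.0, 0.0, 1.0]], 'dist': [-0.0386, 0.0, 0.0, 0.0, 0.0], 'origin': [0.5355, 0.0508, 0.9251], 'rotation': [0.7151, 0.0242, -0.0404, -0.6974]}
scene mixer [([292.6, 242.6], 0.8)]
scene bay_mouth []
scene bay_home [([300.6, 225.3], 0.76)]
scene rack [([233.8, 194.7], 0.93), ([278.2, 213.6], 0.78), ([308.3, 178.5], 0.48)]
scene strike_nominal [([240.7, 208.6], 0.71)]
scene door_hinge [([297.1, 176.1], 0.65)]
scene door_push [([250.9, 160.7], 0.56)]
scene door_latch [([236.7, 144.0], 0.61)]
scene media_bottle [([245.3, 327.9], 0.57)]
scene tip_box [([353.0, 198.0], 0.96)]
scene beaker [([187.2, 294.2], 0.62)]
top mixer [([243.5, 167.7], 0.84)]
top bay_mouth []
top bay_home [([243.9, 156.8], 0.82)]
top rack [([137.1, 205.7], 0.79), ([241.0, 181.1], 0.69), ([211.7, 249.6], 0.6)]
top strike_nominal [([287.0, 194.0], 0.59)]
top door_hinge [([195.3, 181.9], 0.83)]
top door_push [([196.4, 233.8], 0.81)]
top door_latch [([193.1, 260.3], 0.62)]
top media_bottle [([329.6, 162.4], 0.78)]
top tip_box [([151.3, 144.0], 0.87)]
top beaker [([335.1, 212.4], 0.66)]
```

View pics/scene0.png

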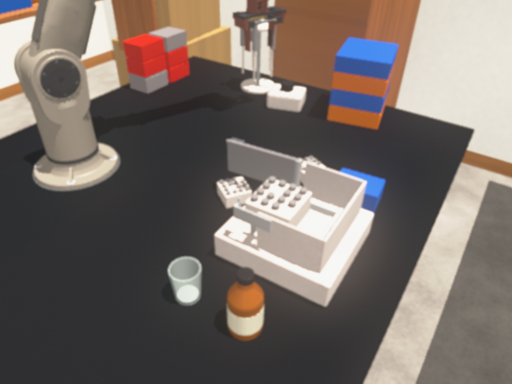

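View pics/top0.png

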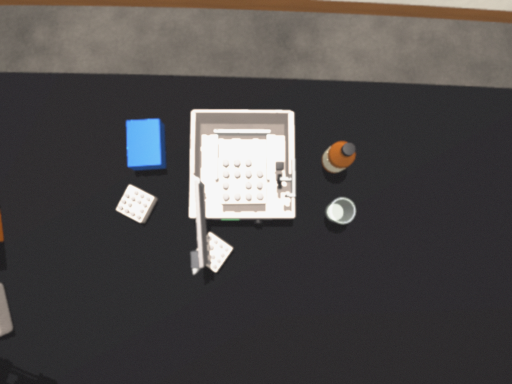

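```bash
cat > h.py <<'E'
from workcell import r
import cv2,numpy as np
from scipy.spatial.transform import Rotation as R
from scipy.optimize import least_squares
def cal(c):
    k=r.get_calibration(c); q=np.array(k["rotation"],float)
    M=q if q.shape==(3,3) else R.from_quat(q[[1,2,3,0]]).as_matrix()
    return np.array(k["intrinsics"]),np.array(k["dist"]),np.array(k["origin"]),M
def proj(c,P):
    K,D,o,M=cal(c); p=(np.atleast_2d(P)-o)@M; p=p*[1,-1,-1]
    return cv2.projectPoints(p.reshape(-1,1,3),np.zeros(3),np.zeros(3),K,D)[0].reshape(-1,2)
def ray(c,uv):
    K,D,o,M=cal(c); n=cv2.undistortPoints(np.array(uv,float).reshape(-1,1,2),K,D).reshape(-1,2)
    return o,np.c_[n[:,0],-n[:,1],-np.ones(len(n))]@M.T
def atz(c,uv,z):
    o,d=ray(c,uv); return o+d*((z-o[2])/d[:,2])[:,None]
def crop(c,x0,y0,x1,y1,f,name,img=None):
    im=r.read_camera(c) if img is None else img
    cv2.imwrite(name,cv2.resize(im[y0:y1,x0:x1],None,fx=f,fy=f,interpolation=cv2.INTER_CUBIC))
def mix2w(m,P):
    P=np.atleast_2d(P); c,s=np.cos(m[2]),np.sin(m[2])
    return np.c_[m[0]+c*P[:,0]-s*P[:,1],m[1]+s*P[:,0]+c*P[:,1],P[:,2]]
E
python3 - <<'E'
from h import *
a=cv2.imread("pics/top0.png");b=cv2.imread("pics/scene0.png")
crop("top",170,90,320,290,4,"pics/t0c.png",a[:240])if 0 else cv2.imwrite("pics/t0c.png",cv2.resize(a[95:285,165:315],None,fx=3.1,fy=3.1,interpolation=cv2.INTER_CUBIC))
cv2.imwrite("pics/s0c.png",cv2.resize(b[130:320,200:400],None,fx=3,fy=3,interpolation=cv2.INTER_CUBIC))
for n,uv,z in (("mixer",(243.5,167.7),0),("home",(243.9,156.8),.07),("hinge",(195.3,181.9),.119),("rack",(241,181.1),.07),("latch",(193.1,260.3),.145),("push",(196.4,233.8),.119),("strike",(287,194),.145)):
    print(n,atz("top",[uv],z).round(3))
for n,uv,z in (("mixer",(292.6,242.6),0),("home",(300.6,225.3),.07),("hinge",(297.1,176.1),.119),("rack",(278.2,213.6),.07),("latch",(236.7,144),.145),("push",(250.9,160.7),.119),("strike",(240.7,208.6),.145)):
    print(n,atz("scene",[uv],z).round(3))
E
```

```text
mixer [[0.694 0.065 0.   ]]
home [[0.71  0.064 0.07 ]]
hinge [[0.637 0.174 0.119]]
rack [[0.649 0.069 0.07 ]]
latch [[0.46  0.168 0.145]]
push [[0.518 0.167 0.119]]
strike [[ 0.612 -0.037  0.145]]
mixer [[0.685 0.073 0.   ]]
home [[0.704 0.065 0.07 ]]
hinge [[0.637 0.164 0.119]]
rack [[0.643 0.071 0.07 ]]
latch [[0.46  0.167 0.145]]
push [[0.51  0.157 0.119]]
strike [[ 0.614 -0.037  0.145]]
```

View pics/t0c.png

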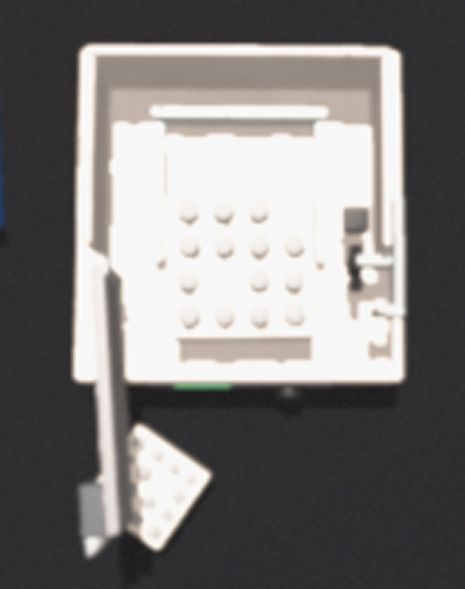

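View pics/s0c.png

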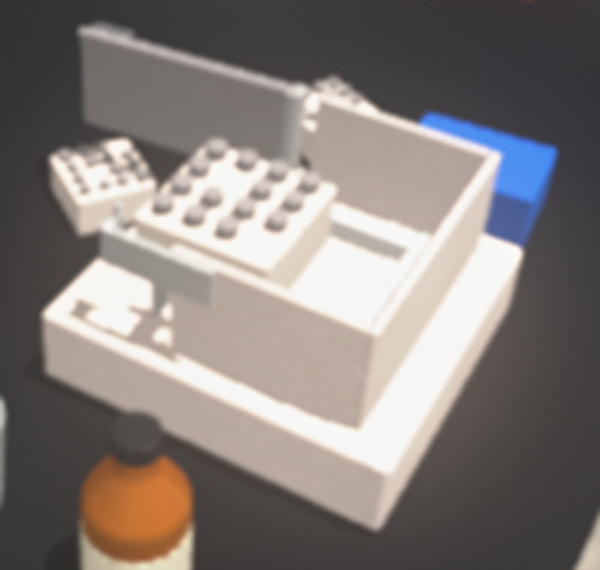

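Run:
```python
from h import *
T=lambda x,y:(165+x/3.1,95+y/3.1); S=lambda x,y:(200+x/3,130+y/3)
obs=[("top",T(74,381),(-.135,.13,.07)),("top",T(404,381),(-.135,-.13,.07)),
("scene",S(43,315),(-.135,-.13,.07)),("scene",S(380,470),(.135,-.13,.07)),("scene",S(521,248),(.135,.13,.07)),("scene",S(45,375),(-.135,-.13,0)),("scene",S(377,530),(.135,-.13,0)),
("top",(243.9,156.8),(.015,0,.07)),("scene",(300.6,225.3),(.015,0,.07)),("top",(195.3,181.9),(-.055,.1,.119)),("scene",(297.1,176.1),(-.055,.1,.119))]
def f(m): return np.concatenate([(proj(c,mix2w(m,P))[0]-uv) for c,uv,P in obs])
s=least_squares(f,[.69,.068,0],loss="soft_l1"); m=s.x; print(m, f(m).reshape(-1,2).round(1).tolist())
np.save("m.npy",m)
w2m=lambda P:(mix2w([0,0,-m[2]],np.array(P)-[m[0],m[1],0]))
print("hinge",mix2w(m,(-.055,.1,.119)),"home",mix2w(m,(.015,0,.07)))
print("rack front top edge in mixer",w2m(atz("top",[T(178,338),T(312,338)],.125)))
for c,u in (("top",(196.4,233.8)),("scene",(250.9,160.7))): print("push mix",w2m(atz(c,[u],.119)))
for c,u in (("top",(193.1,260.3)),("scene",(236.7,144))): print("latch mix",w2m(atz(c,[u],.146)))
print("strike top", w2m(atz("top",[T(375,308),T(375,275),T(355,218)],.15)))
K=atz("top",[T(189,212),T(259,212),T(294,247),T(190,316),T(294,316)],.137); print("caps",w2m(K))
b=[(335.1,212.4,'top'),(187.2,294.2,'scene')]
for u,v,c in b: print("beaker",atz(c,[(u,v)],0))
for u,v,c in [(329.6,162.4,'top'),(245.3,327.9,'scene')]: print("bottle",atz(c,[(u,v)],0))
```

```text
[0.69306802 0.06821672 0.02432017] [[-0.4, -0.1], [-0.6, -0.1], [-1.4, -1.3], [2.8, 0.5], [0.6, -0.4], [-0.6, 1.6], [-0.9, 3.5], [-1.9, 0.6], [2.3, -0.2], [3.1, 0.8], [-0.0, -0.8]]
hinge [[0.6356525  0.16684967 0.119     ]] home [[0.70806358 0.06858148 0.07      ]]
rack front top edge in mixer [[-0.10489985  0.04355816  0.125     ]
 [-0.10476428 -0.05568388  0.125     ]]
push mix [[-0.17295758  0.10302164  0.119     ]]
push mix [[-0.18035852  0.09336418  0.119     ]]
latch mix [[-0.23053783  0.10560416  0.146     ]]
latch mix [[-0.22931858  0.10347643  0.146     ]]
strike top [[-0.08467686 -0.09995108  0.15      ]
 [-0.0606855  -0.10015072  0.15      ]
 [-0.01897691 -0.0859258   0.15      ]]
caps [[-0.01265136  0.03540634  0.137     ]
 [-0.0124577  -0.01617777  0.137     ]
 [-0.03845874 -0.04198397  0.137     ]
 [-0.08958416  0.03408146  0.137     ]
 [-0.08944703 -0.04191301  0.137     ]]
beaker [[ 0.58046766 -0.18257836  0.        ]]
beaker [[ 0.57985216 -0.1796944   0.        ]]
bottle [[ 0.71538915 -0.16718127  0.        ]]
bottle [[ 0.72284461 -0.17931536  0.        ]]
```

Run:
```python
from h import *
m=np.load("m.npy")
def box(x0,x1,y0,y1,z0,z1): 
    return [((x,y,z0),(x,y,z1)) for x in(x0,x1) for y in(y0,y1)]+[((x0,y,z),(x1,y,z)) for y in(y0,y1) for z in(z0,z1)]+[((x,y0,z),(x,y1,z)) for x in(x0,x1) for z in(z0,z1)]
L=[(e,(0,255,0)) for e in box(-.135,.135,-.13,.13,0,.07)]+[(e,(255,0,255)) for e in box(-.105,.005,-.055,.055,.07,.125)]+[(e,(0,255,255)) for e in box(-.04,.1,-.105,.105,.07,.16)]
th=1.47;s,c=np.sin(th),np.cos(th)
D=lambda a,o,z:(-.055-a*s-o*c,.1-a*c+o*s,z)
for o in(-.005,.005): L+=[((D(0,o,z),D(.19,o,z)),(255,0,0)) for z in(.074,.164)]+[((D(.19,o,.074),D(.19,o,.164)),(255,0,0))]
for cam,(x0,y0,x1,y1) in (("top",(165,95,315,285)),("scene",(200,130,400,320))):
    im=cv2.imread(f"pics/{cam}0.png")[y0:y1,x0:x1]; im=cv2.resize(im,None,fx=3,fy=3,interpolation=cv2.INTER_CUBIC)
    for (a,b),col in L:
        p=(proj(cam,mix2w(m,[a,b]))-[x0,y0])*3; cv2.line(im,*[tuple(int(v) for v in q) for q in p],col,1)
    cv2.imwrite(f"pics/{cam}_ov.png",im)
```

```text
(no output)
```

View pics/top_ov.png

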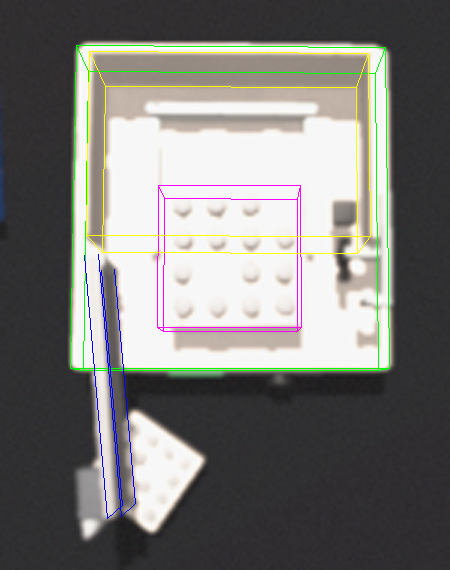

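View pics/scene_ov.png

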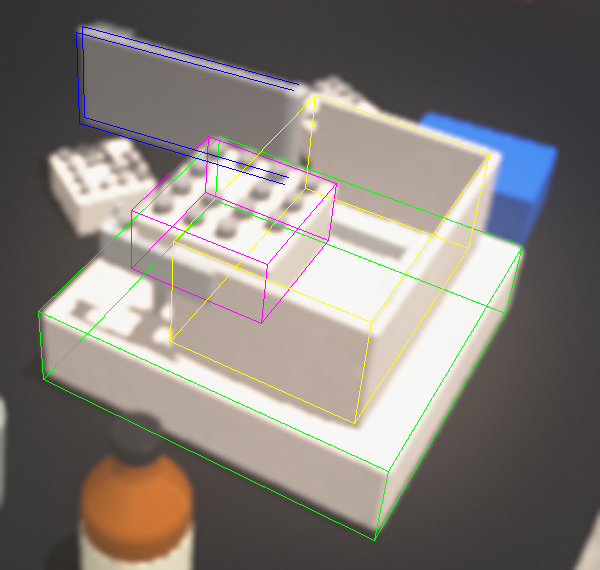

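```bash
cat > go.py <<'E'
import sys
from h import *
# go.py x y z(tcp) in mixer coords: prints shift in tool units from measured pose, and current mixer pose
m=np.load("m.npy"); s=r.get_state(); q=np.array(s["orientation"]); M=R.from_quat(q[[1,2,3,0]]).as_matrix()
p=np.array(s["eef_pos"]); pm=mix2w([0,0,-m[2]],p-[m[0],m[1],0])[0]
print("t",round(s["time"],2),"tcp mix",pm.round(4),"F",np.round(s["contact_force"],1),"yaw y-axis rel mixer deg",round(np.degrees(np.arctan2(M[1,1],M[0,1])-m[2]),1),"grip",round(s["grip_width"],4),"tilt",M[:,2].round(3))
if len(sys.argv)>3:
    t=mix2w(m,[float(a) for a in sys.argv[1:4]])[0]; print("world",t.round(4),"shift/0.1",((M.T@(t-p))/.1).round(3))
E
python3 go.py -0.132 0 0.24
```

```text
t 1.2 tcp mix [-0.4542  0.5794  0.2367] F [ 0.2 -0.3  0.1] yaw y-axis rel mixer deg 69.1 grip 0.0878 tilt [-0.  0. -1.]
world [0.5611 0.065  0.24  ] shift/0.1 [-5.074 -4.267 -0.033]
```

send_rows(
  deltas=[
    [[-0.2,-0.17,0],0,0],
    [[-0.4,-0.34,0],0,0],
    [[-0.6,-0.51,0],0,0],
    [[-0.8,-0.68,0],0,0],
    [[-1,-0.85,0],0,0],
  ],
  newtons=20,
)

```text
time: 1.82
eef_pos: [0.2916, 0.5218, 0.2367]
orientation: [0.0, 0.169, 0.986, 0.0]
contact_force: [0.6, 0.1, 0.6]
grip_width: 0.0414
```

send_rows(
  deltas=[
    [[-0.2,-0.17,0],0,0],
    [[-0.4,-0.34,0],0,0],
    [[-0.6,-0.51,0],0,0],
    [[-0.8,-0.68,0],0,0],
    [[-1,-0.85,0],0,0],
  ],
)

```text
time: 2.45
eef_pos: [0.3575, 0.4081, 0.2368]
orientation: [0.0, 0.169, 0.986, 0.0]
contact_force: [-0.5, 0.2, 1.1]
grip_width: 0.0007
```

send_rows(
  deltas=[
    [[-0.2,-0.17,0],0,0],
    [[-0.4,-0.34,0],0,0],
    [[-0.6,-0.51,0],0,0],
    [[-0.8,-0.68,0],0,0],
    [[-1,-0.85,0],0,0],
  ],
)

```text
time: 3.08
eef_pos: [0.4233, 0.2946, 0.2368]
orientation: [0.0, 0.169, 0.986, 0.0]
contact_force: [0.5, 0.0, 0.1]
grip_width: 0.0006
```

send_rows(
  deltas=[
    [[-0.2,-0.17,0],0,0],
    [[-0.4,-0.34,0],0,0],
    [[-0.6,-0.51,0],0,0],
    [[-0.8,-0.68,0],0,0],
    [[-1,-0.85,0],0,0],
  ],
)

```text
time: 3.7
eef_pos: [0.4891, 0.1811, 0.2368]
orientation: [0.0, 0.169, 0.986, 0.0]
contact_force: [-0.1, -0.5, 0.7]
grip_width: 0.0007
```

send_rows(
  deltas=[
    [[-0.2,-0.17,0],0.04,0],
    [[-0.4,-0.34,0],0.08,0],
    [[-0.6,-0.51,0],0.12,0],
    [[-0.8,-0.68,0],0.16,0],
    [[-1,-0.85,0],0.2,0],
  ],
)

```text
time: 4.32
eef_pos: [0.5549, 0.0677, 0.2368]
orientation: [-0.0, 0.467, 0.884, 0.0]
contact_force: [0.5, 0.2, 0.9]
grip_width: 0.0006
```

send_rows(
  deltas=[
    [[0,0,0],0.05,0],
    [[0,0,0],0.1,0],
    [[0,0,0],0.15,0],
    [[0,0,0],0.184,0],
    [[0,0,0],0.184,0],
  ],
)

```text
time: 4.95
eef_pos: [0.5545, 0.0686, 0.2367]
orientation: [-0.0, 0.698, 0.716, 0.0]
contact_force: [-0.5, 0.6, 0.1]
grip_width: 0.0006
```

```bash
python3 go.py -0.132 0 0.109
python3 - <<'E'
from h import *
crop("top",165,95,315,285,3,"pics/t1.png")
E
```

```text
t 4.95 tcp mix [-0.1385  0.0038  0.2367] F [-0.5  0.6  0.1] yaw y-axis rel mixer deg 0.1 grip 0.0006 tilt [ 0.  0. -1.]
world [0.5611 0.065  0.109 ] shift/0.1 [-0.038  0.065  1.277]
```

View pics/t1.png

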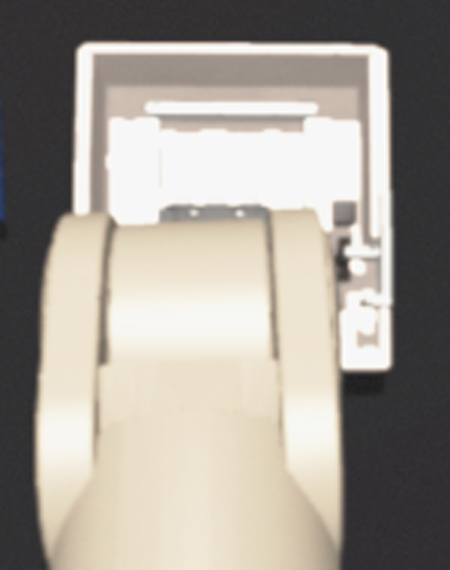

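send_rows(
  deltas=[
    [[-0.04,0.03,0.15],0,0],
    [[-0.04,0.03,0.3],0,0],
    [[-0.04,0.03,0.45],0,0],
    [[-0.04,0.03,0.6],0,0],
    [[-0.04,0.03,0.7],0,0],
  ],
)

```text
time: 5.62
eef_pos: [0.5574, 0.0651, 0.1653]
orientation: [-0.0, 0.698, 0.716, -0.001]
contact_force: [-0.7, -0.2, 0.2]
grip_width: 0.0003
```

send_rows(
  deltas=[
    [[0,0,0.12],0,0],
    [[0,0,0.25],0,0],
    [[0,0,0.38],0,0],
    [[0,0,0.5],0,0],
    [[0,0,0.58],0,0],
  ],
)

```text
time: 6.25
eef_pos: [0.5576, 0.0651, 0.1077]
orientation: [-0.0, 0.698, 0.716, -0.0]
contact_force: [-0.5, -0.4, 0.1]
grip_width: 0.0005
```

```bash
python3 go.py -0.0535 0 0.109
python3 - <<'E'
from h import *
crop("scene",180,100,400,290,3,"pics/s2.png")
E
```

```text
t 6.25 tcp mix [-0.1355  0.0002  0.1077] F [-0.5 -0.4  0.1] yaw y-axis rel mixer deg 0.0 grip 0.0005 tilt [-0.001 -0.    -1.   ]
world [0.6396 0.0669 0.109 ] shift/0.1 [-0.002  0.82  -0.013]
```

View pics/s2.png

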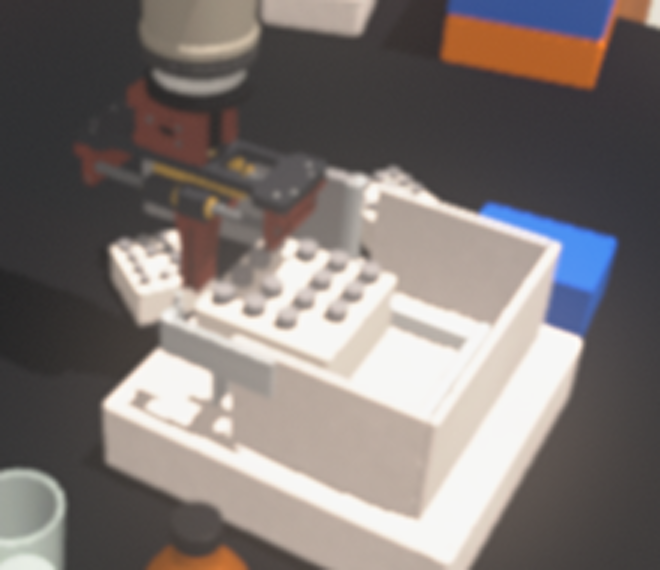

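send_rows(
  deltas=[
    [[0,0.08,0],0,0],
    [[0,0.16,0],0,0],
    [[0,0.22,0],0,0],
    [[0,0.28,0],0,0],
    [[0,0.34,0],0,0],
  ],
)

```text
time: 6.92
eef_pos: [0.5904, 0.066, 0.109]
orientation: [-0.002, 0.698, 0.716, -0.001]
contact_force: [-7.5, -0.1, 9.3]
grip_width: 0.0004
```

send_rows(
  deltas=[
    [[0,0.05,0],0,0],
    [[0,0.1,0],0,0],
    [[0,0.15,0],0,0],
    [[0,0.2,0],0,0],
    [[0,0.25,0],0,0],
  ],
)

```text
time: 7.55
eef_pos: [0.6157, 0.0665, 0.109]
orientation: [-0.001, 0.698, 0.716, -0.001]
contact_force: [-6.7, 0.5, 7.6]
grip_width: 0.0005
```

```bash
python3 go.py -0.0535 0 0.109
python3 - <<'E'
from h import *
crop("scene",180,100,400,290,3,"pics/s3.png")
E
```

```text
t 7.55 tcp mix [-0.0774  0.0002  0.109 ] F [-6.7  0.5  7.6] yaw y-axis rel mixer deg 0.0 grip 0.0005 tilt [-0.003  0.    -1.   ]
world [0.6396 0.0669 0.109 ] shift/0.1 [-0.002  0.239 -0.   ]
```

View pics/s3.png

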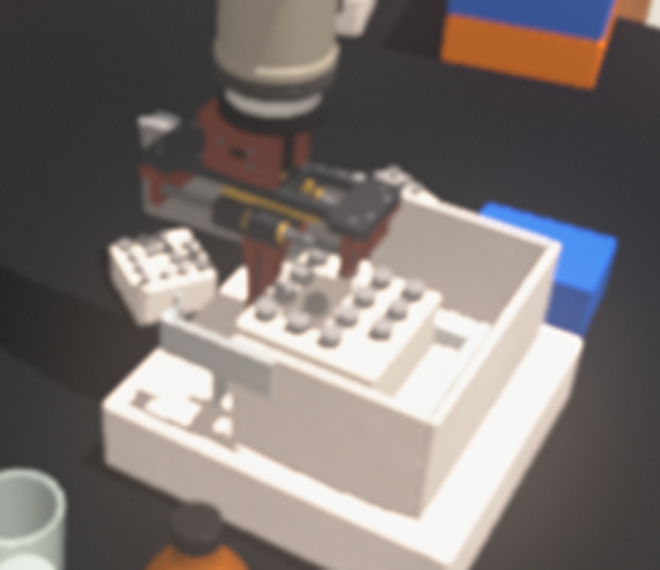

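send_rows(
  deltas=[
    [[0,0,-0.01],0,0],
    [[0,0.01,-0.02],0,0],
    [[0,0.03,-0.02],0,0],
    [[0,0.06,-0.02],0,0],
    [[0,0.09,-0.02],0,0],
  ],
)

```text
time: 8.22
eef_pos: [0.626, 0.0669, 0.1106]
orientation: [0.0, 0.698, 0.716, 0.0]
contact_force: [-1.1, -1.4, -0.2]
grip_width: 0.0005
```

send_rows(
  deltas=[
    [[0,0.03,0],0,0],
    [[0,0.06,0],0,0],
    [[0,0.08,0],0,0],
    [[0,0.1,0],0,0],
    [[0,0.11,0],0,0],
  ],
)

```text
time: 8.85
eef_pos: [0.6369, 0.0671, 0.1106]
orientation: [-0.0, 0.698, 0.716, -0.0]
contact_force: [-0.4, 0.2, -1.1]
grip_width: 0.0006
```

```bash
python3 go.py -0.0535 0 0.109
python3 - <<'E'
from h import *
crop("scene",180,100,400,290,3,"pics/s4.png")
print([ (d["position"],d["confidence"]) for d in r.place_of("scene","rack")])
E
```

```text
t 8.85 tcp mix [-0.0562  0.0002  0.1106] F [-0.4  0.2 -1.1] yaw y-axis rel mixer deg 0.0 grip 0.0006 tilt [-0.  0. -1.]
world [0.6396 0.0669 0.109 ] shift/0.1 [-0.002  0.027  0.016]
[([300.3, 224.1], 0.93), ([233.1, 197.5], 0.85), ([250.0, 162.3], 0.65)]
```

View pics/s4.png

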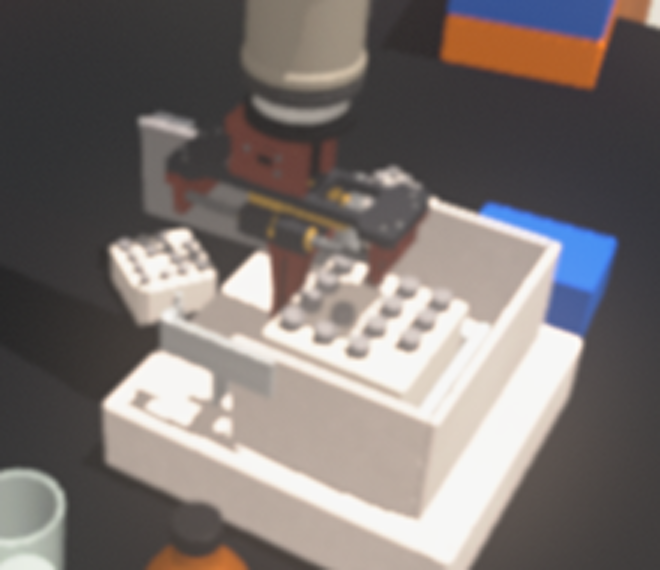

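send_rows(
  deltas=[
    [[0,0.01,0],0,0],
    [[0,0.02,0],0,0],
    [[0,0.03,0],0,0],
    [[0,0.035,0],0,0],
    [[0,0.04,0],0,0],
  ],
)

```text
time: 9.57
eef_pos: [0.6408, 0.0672, 0.1106]
orientation: [-0.0, 0.698, 0.716, 0.0]
contact_force: [-0.3, -0.2, -0.5]
grip_width: 0.0005
```

send_rows(
  deltas=[
    [[0,0.005,0],0,0],
    [[0,0.01,0],0,0],
    [[0,0.015,0],0,0],
    [[0,0.02,0],0,0],
    [[0,0.025,0],0,0],
  ],
)

```text
time: 10.2
eef_pos: [0.6433, 0.0673, 0.1107]
orientation: [-0.0, 0.698, 0.716, 0.0]
contact_force: [-1.3, -0.3, -0.1]
grip_width: 0.0005
```

send_rows(
  deltas=[
    [[0,0.006,0],0,0],
    [[0,0.012,0],0,0],
    [[0,0.018,0],0,0],
    [[0,0.024,0],0,0],
    [[0,0.03,0],0,0],
  ],
)

```text
time: 10.82
eef_pos: [0.6437, 0.0669, 0.1099]
orientation: [-0.002, 0.698, 0.716, -0.002]
contact_force: [-9.6, -0.7, 2.0]
grip_width: 0.0009
```

Run:
```python
from h import *
im=r.read_camera("scene");crop("scene",250,170,370,270,5,"pics/s5.png",im); 
m=np.load("m.npy")
print([ (d["position"],d["confidence"]) for d in r.place_of("scene","rack")][:1])
for x in(.005,.01,.015,.02): print(x,proj("scene",mix2w(m,(x,0,.07))), (proj("scene",mix2w(m,[(x+.055,-.055,.125),(x+.055,.055,.125),(x-.055,-.055,.125)]))-[250,170])*5)
```

```text
[([235.8, 195.4], 0.86)]
0.005 [[298.90625505 223.43198064]] [[317.33326596 290.89649842]
 [424.99414218 147.45348046]
 [ 79.36592984 194.8997076 ]]
0.01 [[300.92272171 224.24772348]] [[328.75052245 295.50003279]
 [435.66194369 151.34302349]
 [ 89.65494782 199.05215218]]
0.015 [[302.94791517 225.06696191]] [[340.22217414 300.12529339]
 [446.37562984 155.24960355]
 [ 99.99245679 203.22400143]]
0.02 [[304.98187647 225.88971206]] [[351.74849521 304.77238758]
 [457.13540486 159.17329943]
 [110.37871762 207.41535823]]
```

View pics/s5.png

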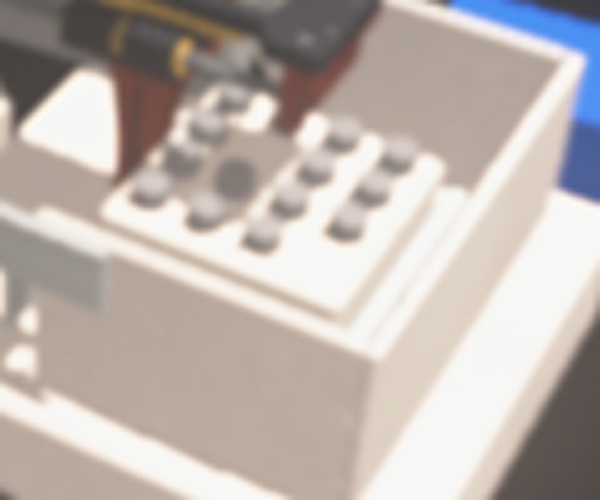

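send_rows(
  deltas=[
    [[0,-0.05,0],0,0],
    [[0,-0.2,0],0,0],
    [[0,-0.35,-0.1],0,0],
    [[0,-0.4,-0.3],0,0],
    [[0,-0.4,-0.5],0,0],
  ],
)

```text
time: 11.55
eef_pos: [0.6069, 0.0664, 0.163]
orientation: [0.001, 0.698, 0.716, 0.001]
contact_force: [0.2, -0.1, 0.7]
grip_width: 0.0005
```

send_rows(
  deltas=[
    [[0,0,-0.2],0,0],
    [[0,0,-0.4],0,0],
    [[0.1,0,-0.45],0,0],
    [[0.35,-0.2,-0.45],0,0],
    [[0.6,-0.4,-0.45],0,0],
  ],
)

```text
time: 12.18
eef_pos: [0.5646, 0.1268, 0.2059]
orientation: [0.0, 0.698, 0.716, 0.0]
contact_force: [-0.2, -0.4, -1.0]
grip_width: 0.0005
```

```bash
python3 go.py -0.165 0.16 0.205
```

```text
t 12.18 tcp mix [-0.127   0.0616  0.2059] F [-0.2 -0.4 -1. ] yaw y-axis rel mixer deg 0.0 grip 0.0005 tilt [ 0.001  0.    -1.   ]
world [0.5242 0.2242 0.205 ] shift/0.1 [ 0.984 -0.379  0.009]
```

send_rows(
  deltas=[
    [[0.2,-0.08,0],0,0],
    [[0.4,-0.16,0],0,0],
    [[0.6,-0.24,0],0,0],
    [[0.8,-0.32,0],0,0],
    [[0.98,-0.38,0],0,0],
  ],
)

```text
time: 12.8
eef_pos: [0.524, 0.224, 0.2058]
orientation: [-0.0, 0.698, 0.716, 0.0]
contact_force: [-0.3, 0.3, -0.2]
grip_width: 0.0005
```

```bash
python3 go.py -0.165 0.16 0.115
python3 - <<'E'
from h import *
crop("scene",180,100,400,290,3,"pics/s6.png")
im=r.read_camera("top");cv2.imwrite("pics/t6.png",im)
for t in("rack",): print([ (np.round(d["position"],1),round(d["confidence"],2)) for d in r.place_of("top",t)])
E
```

```text
t 12.8 tcp mix [-0.1652  0.1599  0.2058] F [-0.3  0.3 -0.2] yaw y-axis rel mixer deg 0.1 grip 0.0005 tilt [ 0.  0. -1.]
world [0.5242 0.2242 0.115 ] shift/0.1 [0.001 0.002 0.908]
[(array([244.5, 158.6]), 0.6), (array([209.9, 250.8]), 0.59), (array([137. , 206.4]), 0.48)]
```

View pics/s6.png

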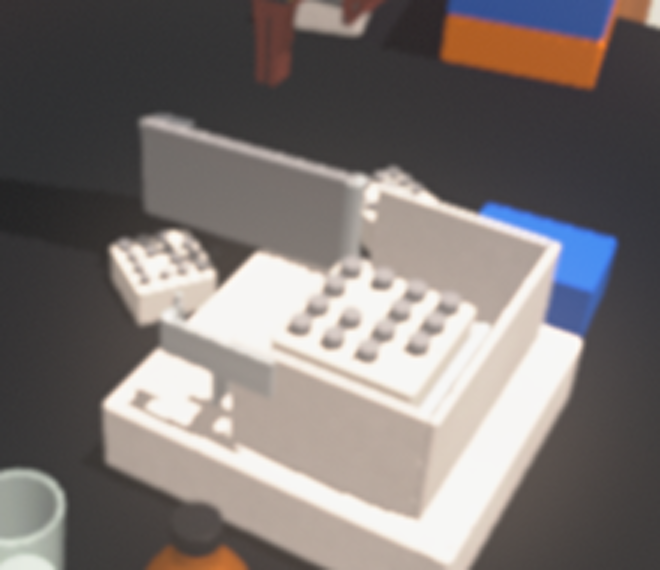

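View pics/t6.png

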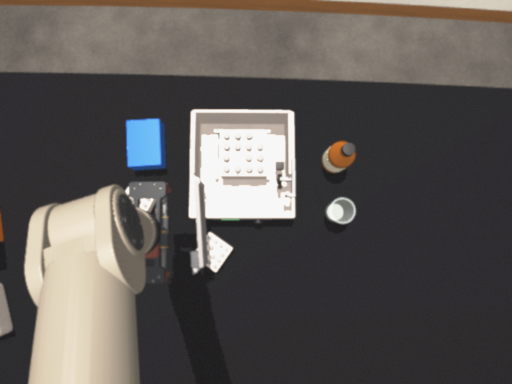

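send_rows(
  deltas=[
    [[0,0,0.18],0,0],
    [[0,0,0.36],0,0],
    [[0,0,0.54],0,0],
    [[0,0,0.72],0,0],
    [[0,0,0.9],0,0],
  ],
)

```text
time: 13.58
eef_pos: [0.5243, 0.2222, 0.1142]
orientation: [-0.0, 0.698, 0.716, -0.0]
contact_force: [0.5, 0.3, -0.9]
grip_width: 0.0007
```

```bash
python3 go.py -0.165 0.125 0.115
python3 - <<'E'
import numpy as np
prev=None
for th in list(np.arange(1.6,0.09,-.1))+[.05,0,-.04]:
    s,c=np.sin(th),np.cos(th);a=.118;o=.005+.010*s+.010*abs(c)
    p=np.array([-.055-a*s-o*c,.1-a*c+o*s]); print(round(th,2),p.round(4), None if prev is None else ((p-prev)/.1)[::-1].round(3)); prev=p
E
```

```text
t 13.57 tcp mix [-0.165   0.158   0.1142] F [ 0.5  0.3 -0.9] yaw y-axis rel mixer deg 0.0 grip 0.0007 tilt [-0. -0. -1.]
world [0.5251 0.1892 0.115 ] shift/0.1 [-0.33  -0.    -0.008]
1.6 [-0.1725  0.1187] None
1.5 [-0.1738  0.1073] [-0.114 -0.013]
1.4 [-0.1741  0.0963] [-0.11  -0.003]
1.3 [-0.1733  0.0851] [-0.111  0.008]
1.2 [-0.1715  0.074 ] [-0.111  0.018]
1.1 [-0.1685  0.0629] [-0.11  0.03]
1.0 [-0.1645  0.0521] [-0.108  0.041]
0.9 [-0.1593  0.0416] [-0.105  0.052]
0.8 [-0.153   0.0315] [-0.101  0.063]
0.7 [-0.1456  0.022 ] [-0.095  0.074]
0.6 [-0.1372  0.0133] [-0.088  0.084]
0.5 [-0.1279  0.0053] [-0.079  0.094]
0.4 [-0.1176 -0.0016] [-0.07   0.102]
0.3 [-0.1066 -0.0076] [-0.059  0.11 ]
0.2 [-0.0949 -0.0123] [-0.048  0.117]
0.1 [-0.0826 -0.0158] [-0.035  0.122]
0.05 [-0.0764 -0.0171] [-0.013  0.063]
0 [-0.07  -0.018] [-0.009  0.064]
-0.04 [-0.0649 -0.0185] [-0.005  0.051]
```

send_rows(
  deltas=[
    [[-0.12,-0.09,0],0,0],
    [[-0.24,-0.09,0],0,0],
    [[-0.34,-0.09,0],0,0],
    [[-0.43,-0.09,0],0,0],
    [[-0.5,-0.09,0],0,0],
  ],
)

```text
time: 14.2
eef_pos: [0.517, 0.1716, 0.1161]
orientation: [0.0, 0.699, 0.716, 0.0]
contact_force: [0.2, 1.5, 0.3]
grip_width: 0.0006
```

send_rows(
  deltas=[
    [[-0.04,0,0],0,0],
    [[-0.08,0,0],0,0],
    [[-0.13,0,0],0,0],
    [[-0.18,0,0],0,0],
    [[-0.22,0.005,0],0,0],
  ],
)

```text
time: 14.82
eef_pos: [0.5177, 0.1498, 0.1156]
orientation: [-0.0, 0.698, 0.716, -0.0]
contact_force: [0.3, 0.7, -0.5]
grip_width: 0.0005
```

send_rows(
  deltas=[
    [[-0.045,0.01,0],0,0],
    [[-0.09,0.018,0],0,0],
    [[-0.133,0.027,0],0,0],
    [[-0.177,0.038,0],0,0],
    [[-0.221,0.05,0],0,0],
  ],
)

```text
time: 15.45
eef_pos: [0.5233, 0.1279, 0.1156]
orientation: [-0.0, 0.698, 0.716, -0.0]
contact_force: [-0.9, 1.4, -0.3]
grip_width: 0.0006
```

```bash
python3 go.py -0.1593 0.0416 0.115
python3 - <<'E'
from h import *
crop("scene",180,80,400,270,3,"pics/s7.png")
E
```

```text
t 15.45 tcp mix [-0.1683  0.0638  0.1156] F [-0.9  1.4 -0.3] yaw y-axis rel mixer deg 0.0 grip 0.0006 tilt [-0. -0. -1.]
world [0.5328 0.1059 0.115 ] shift/0.1 [-0.222  0.09   0.006]
```

View pics/s7.png

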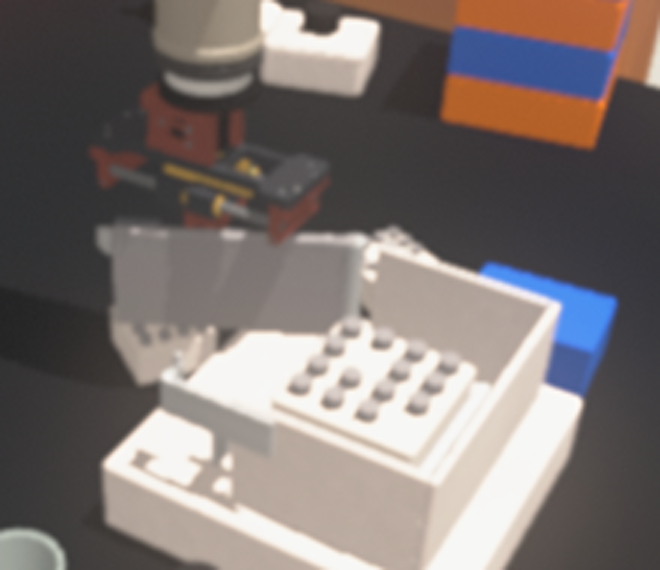

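send_rows(
  deltas=[
    [[-0.043,0.017,0],0,0],
    [[-0.087,0.035,0],0,0],
    [[-0.13,0.053,0],0,0],
    [[-0.173,0.072,0],0,0],
    [[-0.215,0.09,0],0,0],
  ],
)

```text
time: 16.12
eef_pos: [0.5329, 0.1066, 0.1156]
orientation: [-0.0, 0.698, 0.716, -0.0]
contact_force: [1.1, 1.9, 0.3]
grip_width: 0.0003
```

send_rows(
  deltas=[
    [[-0.04,0.026,0],0,0],
    [[-0.08,0.053,0],0,0],
    [[-0.12,0.08,0],0,0],
    [[-0.16,0.108,0],0,0],
    [[-0.197,0.137,0],0,0],
  ],
)

```text
time: 16.75
eef_pos: [0.5471, 0.0873, 0.1156]
orientation: [-0.0, 0.698, 0.716, -0.0]
contact_force: [-0.1, 0.6, 0.9]
grip_width: 0.0005
```

send_rows(
  deltas=[
    [[-0.036,0.034,0],0,0],
    [[-0.072,0.069,0],0,0],
    [[-0.105,0.105,0],0,0],
    [[-0.137,0.141,0],0,0],
    [[-0.167,0.178,0],0,0],
  ],
)

```text
time: 17.38
eef_pos: [0.5654, 0.0711, 0.1156]
orientation: [-0.0, 0.698, 0.716, -0.0]
contact_force: [-0.8, 0.5, -0.4]
grip_width: 0.0005
```

send_rows(
  deltas=[
    [[-0.028,0.042,0],0,0],
    [[-0.056,0.084,0],0,0],
    [[-0.082,0.126,0],0,0],
    [[-0.106,0.169,0],0,0],
    [[-0.129,0.212,0],0,0],
  ],
)

```text
time: 18.0
eef_pos: [0.587, 0.0588, 0.1156]
orientation: [-0.0, 0.698, 0.716, -0.0]
contact_force: [-0.3, 0.6, 0.4]
grip_width: 0.0005
```

```bash
python3 go.py -0.0826 -0.0158 0.115
python3 - <<'E'
from h import *
crop("scene",180,100,400,290,3,"pics/s8.png")
E
```

```text
t 18.0 tcp mix [-0.1063 -0.0068  0.1156] F [-0.3  0.6  0.4] yaw y-axis rel mixer deg 0.0 grip 0.0005 tilt [-0. -0. -1.]
world [0.6109 0.0504 0.115 ] shift/0.1 [-0.09   0.237  0.006]
```

View pics/s8.png

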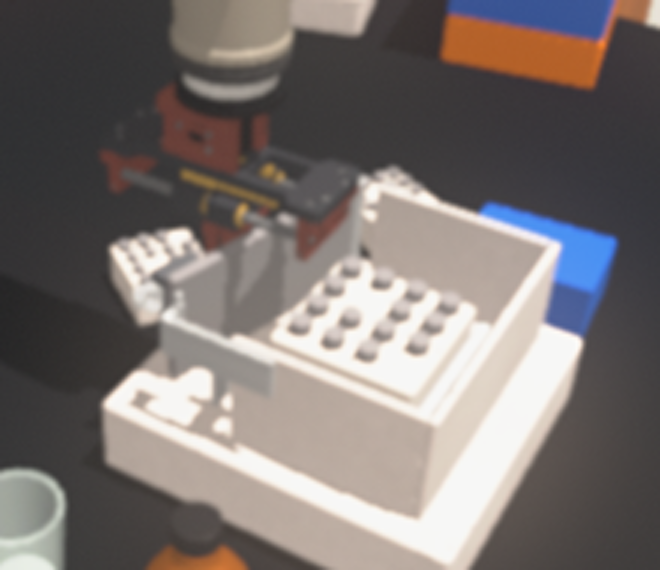

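send_rows(
  deltas=[
    [[-0.012,0.024,0],0,0],
    [[-0.024,0.048,0],0,0],
    [[-0.034,0.072,0],0,0],
    [[-0.042,0.095,0],0,0],
    [[-0.05,0.118,0],0,0],
  ],
)

```text
time: 18.68
eef_pos: [0.5987, 0.0542, 0.1156]
orientation: [-0.0, 0.698, 0.716, -0.0]
contact_force: [-0.2, 0.3, 0.4]
grip_width: 0.0006
```

send_rows(
  deltas=[
    [[-0.006,0.015,0],0,0],
    [[-0.01,0.03,0],0,0],
    [[-0.014,0.045,0],0,0],
    [[-0.018,0.06,0],0,0],
    [[-0.022,0.07,0],0,0],
  ],
)

```text
time: 19.3
eef_pos: [0.6057, 0.0522, 0.1157]
orientation: [0.0, 0.698, 0.716, 0.0]
contact_force: [-0.6, 1.0, 0.0]
grip_width: 0.0004
```

send_rows(
  deltas=[
    [[-0.002,0.01,0],0,0],
    [[-0.004,0.02,0],0,0],
    [[-0.006,0.03,0],0,0],
    [[-0.008,0.04,0],0,0],
    [[-0.01,0.05,0],0,0],
  ],
)

```text
time: 19.92
eef_pos: [0.6085, 0.0519, 0.1154]
orientation: [-0.002, 0.698, 0.716, -0.001]
contact_force: [-8.9, 2.3, 6.7]
grip_width: 0.0007
```

send_rows(
  deltas=[
    [[-0.001,0.005,0],0,0],
    [[-0.002,0.01,0],0,0],
    [[-0.003,0.015,0],0,0],
    [[-0.004,0.02,0],0,0],
    [[-0.005,0.025,0],0,0],
  ],
)

```text
time: 20.55
eef_pos: [0.6106, 0.0517, 0.1154]
orientation: [-0.002, 0.698, 0.716, -0.001]
contact_force: [-10.7, 2.2, 8.4]
grip_width: 0.0003
```

send_rows(
  deltas=[
    [[0,0,-0.01],0,0],
    [[0,0.002,-0.014],0,0],
    [[0,0.006,-0.014],0,0],
    [[-0.002,0.01,-0.014],0,0],
    [[-0.003,0.014,-0.014],0,0],
  ],
)

```text
time: 21.18
eef_pos: [0.6112, 0.0516, 0.1157]
orientation: [-0.003, 0.698, 0.716, -0.002]
contact_force: [-8.3, 2.2, 0.3]
grip_width: 0.0008
```

```bash
python3 go.py
python3 - <<'E'
from h import *
crop("scene",200,130,320,260,4,"pics/s9.png")
crop("top",215,150,315,250,5,"pics/t9.png")
E
```

```text
t 21.18 tcp mix [-0.0823 -0.0146  0.1157] F [-8.3  2.2  0.3] yaw y-axis rel mixer deg 0.1 grip 0.0008 tilt [-0.007  0.001 -1.   ]
```

View pics/s9.png

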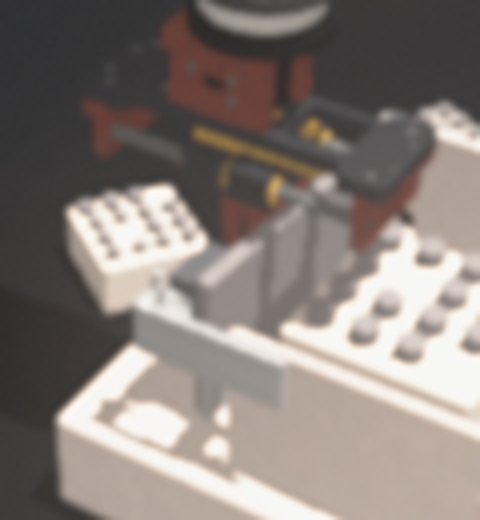

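View pics/t9.png

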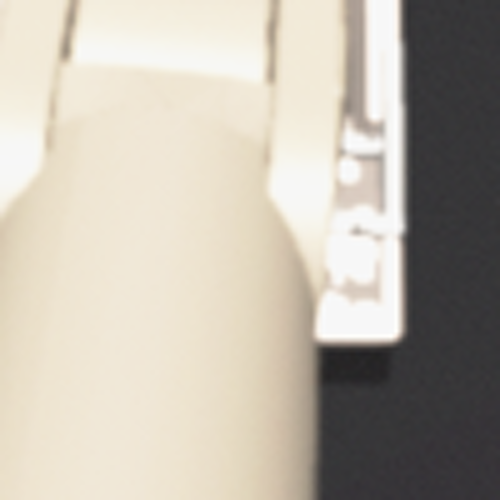

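send_rows(
  deltas=[
    [[0,0.004,0],0,0],
    [[0,0.008,0],0,0],
    [[-0.001,0.012,0],0,0],
    [[-0.002,0.016,0],0,0],
    [[-0.002,0.02,0],0,0],
  ],
)

```text
time: 21.9
eef_pos: [0.6162, 0.0506, 0.1168]
orientation: [-0.0, 0.698, 0.716, -0.0]
contact_force: [-3.4, 1.4, -1.6]
grip_width: 0.0003
```

send_rows(
  deltas=[
    [[0,0.004,0],0,0],
    [[0,0.008,0],0,0],
    [[-0.001,0.012,0],0,0],
    [[-0.002,0.016,0],0,0],
    [[-0.002,0.02,0],0,0],
  ],
)

```text
time: 22.52
eef_pos: [0.617, 0.0506, 0.1167]
orientation: [-0.001, 0.698, 0.716, -0.001]
contact_force: [-9.4, 1.8, 2.8]
grip_width: 0.0006
```

```bash
python3 go.py
python3 - <<'E'
from h import *
crop("scene",200,130,320,260,4,"pics/s10.png")
E
```

```text
t 22.52 tcp mix [-0.0765 -0.0158  0.1167] F [-9.4  1.8  2.8] yaw y-axis rel mixer deg 0.0 grip 0.0006 tilt [-0.004  0.    -1.   ]
```

View pics/s10.png

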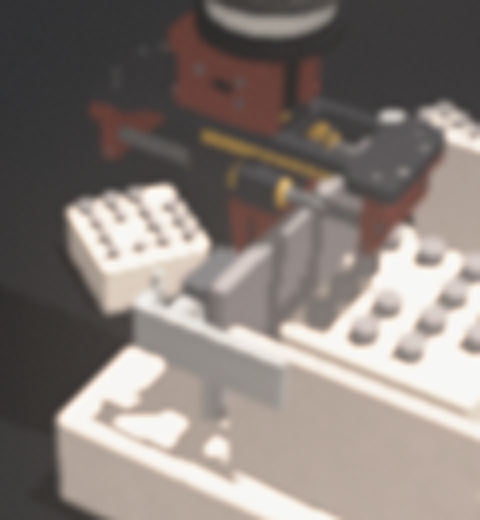

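send_rows(
  deltas=[
    [[0,0.003,0],0,0],
    [[0,0.006,0],0,0],
    [[0,0.008,0],0,0],
    [[0,0.008,0],0,0],
    [[0,0.008,0],0,0],
  ],
)

```text
time: 23.2
eef_pos: [0.6169, 0.0506, 0.1167]
orientation: [-0.002, 0.698, 0.716, -0.002]
contact_force: [-12.2, 1.4, 3.0]
grip_width: 0.0005
```

send_rows(
  deltas=[
    [[0,-0.03,0],0,0],
    [[0,-0.06,0],0,0],
    [[0,-0.12,0],0,0],
    [[0,-0.25,0],0,0],
    [[0,-0.4,0],0,0],
  ],
)

```text
time: 23.82
eef_pos: [0.5786, 0.0491, 0.1171]
orientation: [0.0, 0.698, 0.716, 0.0]
contact_force: [0.0, 0.3, 0.8]
grip_width: 0.0004
```

```bash
python3 go.py
python3 - <<'E'
from h import *
crop("scene",200,130,320,260,4,"pics/s11.png")
E
```

```text
t 23.82 tcp mix [-0.1149 -0.0163  0.1171] F [0.  0.3 0.8] yaw y-axis rel mixer deg 0.0 grip 0.0004 tilt [ 0. -0. -1.]
```

View pics/s11.png

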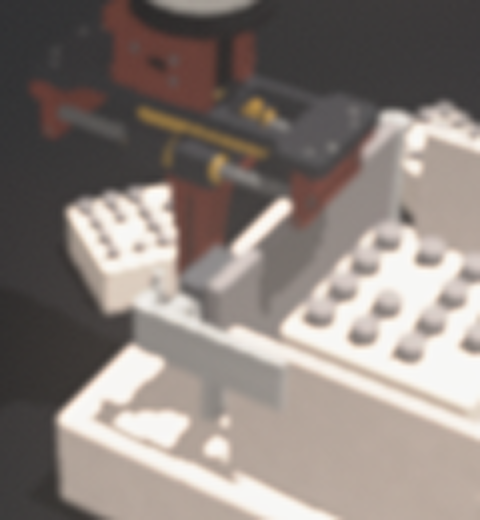

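send_rows(
  deltas=[
    [[0,-0.1,-0.2],0,0],
    [[0,-0.2,-0.4],0,0],
    [[0,-0.3,-0.6],0,0],
    [[0,-0.4,-0.8],0,0],
    [[0,-0.5,-1],0,0],
  ],
)

```text
time: 24.5
eef_pos: [0.5286, 0.0481, 0.2177]
orientation: [-0.0, 0.698, 0.716, 0.0]
contact_force: [0.2, -0.4, 0.0]
grip_width: 0.0003
```

send_rows(
  deltas=[
    [[0.2,0,0],0,0],
    [[0.4,0,0],0,0],
    [[0.6,0,0],0,0],
    [[0.8,0,0],0,0],
    [[1,0,0],0,0],
  ],
)

```text
time: 25.12
eef_pos: [0.5268, 0.1493, 0.217]
orientation: [-0.0, 0.698, 0.716, -0.0]
contact_force: [-0.5, -0.2, 1.1]
grip_width: 0.0006
```

send_rows(
  deltas=[
    [[0.2,0,0],0,0],
    [[0.4,0,0],0,0],
    [[0.6,0,0],0,0],
    [[0.8,0,0],0,0],
    [[1,0,0],0,0],
  ],
)

```text
time: 25.75
eef_pos: [0.5245, 0.2494, 0.217]
orientation: [0.0, 0.698, 0.716, 0.0]
contact_force: [0.2, -0.6, 0.1]
grip_width: 0.0009
```

```bash
python3 go.py
python3 - <<'E'
from h import *
m=np.load("m.npy")
a=r.read_camera("top");crop("top",165,95,315,285,3,"pics/t12.png",a)
b=r.read_camera("scene");crop("scene",200,130,400,320,3,"pics/s12.png",b)
for c in("top","scene"):
  for t in("door_latch","door_push","strike_nominal","rack","bay_home"):
    print(c,t,[(np.round(d["position"],1).tolist(),round(d["confidence"],2)) for d in r.place_of(c,t)])
E
```

```text
t 25.75 tcp mix [-0.1641  0.1853  0.217 ] F [ 0.2 -0.6  0.1] yaw y-axis rel mixer deg 0.0 grip 0.0009 tilt [ 0.  0. -1.]
top door_latch [([276.5, 194.4], 0.87)]
top door_push []
top strike_nominal [([284.2, 196.2], 0.68)]
top rack [([244.8, 156.1], 0.85), ([141.3, 206.1], 0.63), ([212.5, 248.9], 0.62), ([332.5, 161.8], 0.41)]
top bay_home []
scene door_latch [([247.0, 199.8], 0.64)]
scene door_push [([265.8, 201.1], 0.6), ([354.9, 202.4], 0.51)]
scene strike_nominal [([237.8, 206.4], 0.76)]
scene rack [([305.8, 224.6], 0.79), ([234.5, 196.9], 0.78), ([308.2, 179.1], 0.77), ([263.8, 201.4], 0.7)]
scene bay_home []
```

View pics/t12.png

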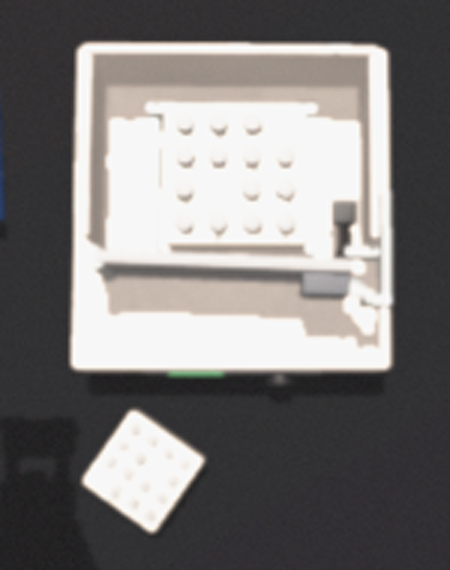

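View pics/s12.png

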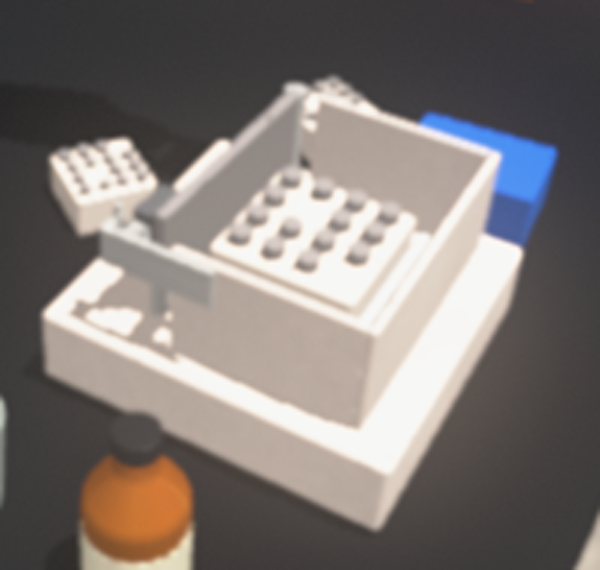

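Run:
```python
from h import *
m=np.load("m.npy"); T=lambda x,y:(165+x/3,95+y/3)
w2m=lambda P:(mix2w([0,0,-m[2]],np.array(P)-[m[0],m[1],0]))
P=w2m(atz("top",[T(105,264),T(362,268),T(75,368),T(388,369)],.164)); print(P); d=P[1]-P[0]; print("door angle",np.arctan2(-d[0],-d[1]))
Q=w2m(atz("top",[T(73,369),T(389,370)],.07)); d=Q[1]-Q[0]; print("front edge resid",np.arctan2(-d[0],-d[1]))
for c,u in(("top",(276.5,194.4)),("scene",(247,199.8))): print("latch",w2m(atz(c,[u],.146)))
for t in np.arange(-.04,.15,.02): s,c=np.sin(t),np.cos(t); print(round(t,2),-.055-.172*s-.022*c,.1-.172*c+.022*s)
for c,u in(("top",(244.8,156.1)),("scene",(305.8,224.6))): print("rack",w2m(atz(c,[u],.07)))
```

```text
[[-0.06136826  0.09025288  0.164     ]
 [-0.0638273  -0.09791105  0.164     ]
 [-0.13726586  0.11087826  0.164     ]
 [-0.13786701 -0.11631501  0.164     ]]
door angle 0.013067853282556156
front edge resid 0.002633035727951306
latch [[-0.08444329 -0.07905981  0.146     ]]
latch [[-0.08569985 -0.07291594  0.146     ]]
-0.04 -0.07010423686644043 -0.07274218369779413
-0.02 -0.07355582947541142 -0.07240557181390468
0.0 -0.077 -0.07199999999999998
0.02 -0.080435370817918 -0.07152563047939801
0.04 -0.08386056782664258 -0.07098265299358224
0.06 -0.08727422099303896 -0.07037128472630731
0.08 -0.09067496490135532 -0.06969177021672873
0.1 -0.09406143929937101 -0.06894438126159019
0.12 -0.09743228964247919 -0.06812941680650876
0.14 -0.10078616763548669 -0.06724720282640038
rack [[ 0.01823444 -0.00704282  0.07      ]]
rack [[0.01964301 0.00483375 0.07      ]]
```

```bash
python3 -c "
from workcell import r
print(r.finish_job())"
```

```text
the job is handed in; nothing more can be done
None
```

The rack is fully home and the door is shut and staying shut by itself. I handed the job in at about 26 s of the 64 s allowed; the hand-in gives no verdict.

- **Rack:** I pushed it with closed fingers until it met the rear stop, where motion ended and the force rose to about 10 N. The pictures put its origin at mixer x ≈ +18 to +20 mm against the nominal +15 mm. That is within measuring error, and from above it sits against the stop bar. For a moment during the push, a downward drag of 8–9 N appeared on the rack. I raised the tool slightly and it went away.
- **Door:** I swung it round at about 0.3 rad/s. While pressing, the force rose to about 11 N. The door then jumped about 5 mm as the force dropped to 3.4 N, which I read as the latch snapping in. It then met the hard stop. The highest push reading was about 12 N, but I read the force only at the end of each move, so a short peak in between would not show.
- **Last checks:** After I took the hand away, the door did not spring back and stayed at about the same angle for roughly 2 s. The estimates disagree a little: 0.01 rad from the door's edge and about 0.04–0.05 rad from its latch case. Both are below the 0.1 rad an unlatched door would spring back to. I could not see the tongue behind the strike clearly enough to confirm it directly, so "latched" rests on the jump, the hard stop and the door staying put.
- **Bystanders:** The arm did not go near the bottle, beaker or blue box, and the last pictures showed nothing disturbed. I did not measure the positions of the bottle, beaker and box again. The robot was touching nothing at the end.

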